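# Range stick into the olive canister

## Robot

A 7-joint arm with a two-finger parallel gripper is mounted at the origin on the work surface. World frame = base frame: x ahead of the robot, y to its left, z up, the work surface at z = 0. Lengths are in m, angles in rad, forces in N, time in s.
With the tool pointing down it reaches from about 0.4 to 0.85 m from the base axis. Payload 4.5 kg.
Tool frame: the origin (TCP) lies at the centre of the arm's flange, where the gripper is bolted on; the fingertips stand nose_length ahead of it and the grasp point (between the pads) lies 147 mm ahead of it (nose_length is the distance from the TCP to the fingertips, in m); z points along the fingers, y is the line along which they close (so a half turn about z gives the same grasp; the last joint's range is limited). The gripper opens to 88 mm and grips with 3 to 60 N. Pads are 18 mm wide; open, the fingers measure 123 mm over their backs; the gripper's body (75 mm by 187 mm) begins 45 mm behind the grasp point.
Start: joints at [0.034, 0.689, -0.195, 1.565, 0.157, 0.902, -0.215], TCP at [0.625, 0, 0.405] pointing down, gripper open.
Joint ranges: [-3.01, 3.01], [-0.46, 2.08], [-1.47, 1.51], [0.13, 2.56], [-1, 4.14], [0.04, 2.09], [-2.66, 2.66]. Speed limits (rad/s): [2.57, 2.57, 3.14, 3.14, 3.14, 3.14, 3.14].

## Interface

Orientations are given as a unit quaternion [x, y, z, w].
In Python, from plant import * gives the robot as it stands.
- The arm moves only by the tool play_rows, never from a script. Its argument "rows" is a list that holds one entry, the list of rows, each a list of 6 numbers: the shift along the tool's x, y, z normalised to -1 to 1, where 1 is 0.5 m, then the turn, a rotation vector about the tool's x, y, z normalised to -1 to 1, where 1 is 0.5 rad. A call has 1 to 20 rows; each row is the pose to reach, as a shift and turn from the pose commanded when the call began, along the tool's axes at that moment; what a row does not reach only later rows make up. A row lasts 1/12 s, in which the tool goes at most 41.7 mm and 7.16 degrees, less where a joint would pass 70% of its speed; a pose out of reach is approached as far as the arm can. A call with a number of a shift or a turn outside -1 to 1 is refused whole. A call with a gripper value outside its range is refused whole. "claw" is the closure, from 0 (fully open) to 1 (shut), set as the call begins (left out, the last holds). The fingers move at their own pace and stop on an object; "squeeze" is the grip in N (left out, the last holds). Time passes only in rows, so rows that repeat a pose let the fingers close. It gives the time, the measured TCP pose, the force, the opening and the grip force at its end, in the units of the state.
- get_state(): the state, without advancing time (a new reading comes with each control period).
- snapshot(name): name is "scene" or "side" or "wrist"; returns a dict with "pixels" (420x560x3 uint8, blue, green, red), "camera_matrix" (3x3 intrinsics, pixels), "world_to_cam" (4x4, takes a point from world to camera coordinates); the wrist camera has in their place "mount" (4x4, takes a point from camera to tool coordinates, whose origin is the TCP and whose axes are the flange's). Camera axes: x right, y down, z forward; pixel columns grow to the right and rows downward; lengths in m; the calibration is good to about 2 mm. The wrist camera is an equidistant fisheye: a pixel r from the principal point sees the ray r / f radians off the axis. A picture is of the moment at which its call begins: read the wrist's pose just before it. There is no depth.
- finish_job(): hands the job in; it is judged then, once.
The state is a dict: "clock": time; "q": joint angles; "qd": joint speeds; "joint_torque": joint torques, N m; "tool_pos": TCP position; "eef_rot": TCP orientation; "contact_force": force on the tool from outside, world axes, zero at the start; "moment": the same for the moment, N m; "opening": opening from 0.0 (shut) to 1.0 (fully open); "finger_force": force on a finger pad.
Only numpy, scipy, OpenCV 4.12 (cv2) and the standard library are available. Lean on these libraries where they do the work, as an engineer would, in place of code of your own. Each camera call takes 0.05 s, during which the arm holds its last target. There are 200 camera calls.

## Task

Take the red-banded range stick out of the cedar rack and lower it, foot first, right down into the open olive canister before letting go, so that it is left leaning against the side of the rim that carries the orange tab. Do not knock over the canister, and do not bump the clay goblin.

Things in the scene. Friction and masses are not known exactly. Their poses are not given: they have to be found in the camera images.
- red_mid (a point): the range stick to move: round beech stick, 12 mm thick, 200 mm long, 30 g, red top 60 mm and two red rings, brass foot. This point is its middle, 100 mm from either end; z runs along the stick from foot to red top. It starts upright in a hole of the rack; its x axis then runs along the row of sticks, its y axis across it, where there is free room for fingers
- red_foot (a point): the centre of the lower (brass) end face of the red stick, 100 mm below its middle along the stick
- rack: fixed cedar block, 210 mm along x, 60 mm along y, 42 mm high, origin at the centre of its underside. Three holes 35 mm deep, 70 mm apart along x, hold the red stick and two like ones with blue and yellow tops, in any order. The holes are 3 mm wider than the sticks, which pull straight up freely
- canister: open round aluminium canister, olive green, loose, about 0.45 kg: outer diameter 76 mm, wall 4 mm (inside diameter 68 mm), 100 mm high, inside floor 8 mm above its underside. Its orange tab, 28 mm wide, lies over the rim and down the outside on its +x side. Origin at the centre of its underside, z up along its axis, x axis towards the orange tab
- goblin: rust-red clay goblin figure, loose, 70 mm tall on a round base of 48 mm, ears 70 mm across; origin at the centre of its underside. To be left alone

How it is judged:
On the way:
1. the red stick is lowered, still held, until its foot is inside the canister less than 25 mm above the inside floor (z of red_foot in the frame of canister below 0.033 m and horizontal distance between red_foot and canister below 0.036 m and contact force between the fingers and red_stick above 0.5 N), for 0.1 s.
At the end, for the whole second after the job is handed in: the red stick is released, at rest, foot within 12 mm of the canister's inside floor, leaning 6 to 45 degrees; its middle lies over 12 mm from the canister's axis towards the tab and under 18 mm to either side of the axis-to-tab line; the canister is at rest, upright within 6 degrees (z of red_foot in the frame of canister below 0.02 m and horizontal distance between red_foot and canister below 0.036 m and x of red_mid in the frame of canister above 0.012 m and y of red_mid in the frame of canister between -0.018 and 0.018 m and angle between red_mid's own z axis and vertical between 0.1 and 0.8 rad and angle between canister's own z axis and vertical below 0.1 rad and linear speed of each of red_stick, canister below 0.03 m/s); the robot touches nothing.
It fails at once if the canister is knocked over (tilted more than 30 degrees) (angle between canister's own z axis and vertical above 0.52 rad).
It fails at once if the goblin is bumped (moved more than 20 mm or tilted more than 25 degrees) (distance of goblin from where it was at the start of the episode above 0.02 m or angle between goblin's own z axis and vertical above 0.44 rad).
It also fails if it takes over 40 s, if anything falls off the work surface, if the arm or the gripper's body presses on something with over 40 N, if the wrist force passes 120 N, or if a joint passes its speed limit or range.

## Working session

There is one attempt and no reset: what is moved stays moved. The work goes in short steps, Python scripts to look and compute and a tool call to move; the robot and the scene stay as the last step left them, time stands still between calls to the robot, and variables do not carry over. Pictures are saved under pics/ and viewed, at most 10 in all, crops included, and the job is handed in when it is done.

Besides the shell and the picture viewer there is one more tool, called after "Request:" as name(argument=value, ...) on one line, values as JSON. play_rows: Moves the arm, as the interface text tells. Its arguments: {"type":"object","properties":{"rows":{"type":"array"},"claw":{"type":"number"},"squeeze":{"type":"number"}},"required":["rows"]}

```bash
ls; mkdir -p pics; python3 - <<'E'
from plant import *
import cv2,numpy as np
s=get_state();print({k:np.round(v,3) for k,v in s.items()})
try: print(nose_length)
except Exception as e: print(e)
for n in ("scene","side"):
    d=snapshot(n);cv2.imwrite(f"pics/{n}.png",d["pixels"]);np.savez(n+".npz",K=d["camera_matrix"],T=d["world_to_cam"])
    print(d["camera_matrix"],d["world_to_cam"])
d=snapshot("wrist");cv2.imwrite("pics/wrist.png",d["pixels"]);print(d["camera_matrix"],d["mount"])
E
```

```text
pics
{'clock': np.float64(0.0), 'q': array([ 0.034,  0.69 , -0.194,  1.566,  0.157,  0.902, -0.215]), 'qd': array([ 0.001, -0.   , -0.001,  0.001, -0.001,  0.   , -0.001]), 'joint_torque': array([ 0.0000e+00, -5.2757e+01, -1.2670e+00, -1.5343e+01, -5.3000e-02,
        7.0000e-03,  0.0000e+00]), 'tool_pos': array([ 0.625, -0.   ,  0.404]), 'eef_rot': array([ 0.707,  0.707, -0.001, -0.001]), 'contact_force': array([-0.386,  0.958,  0.348]), 'moment': array([ 0.026, -0.035, -0.034]), 'finger_force': np.float64(0.0), 'opening': np.float64(0.999)}
0.166
[[502.71320968   0.         274.36008851]
 [  0.         502.71320968 213.44932683]
 [  0.           0.           1.        ]] [[ 0.21613742  0.97608246 -0.0234019  -0.12650391]
 [ 0.51993966 -0.13535316 -0.8434111  -0.23863607]
 [-0.8264063   0.17012512 -0.53675886  1.66187012]
 [ 0.          0.          0.          1.        ]]
[[427.92011832   0.         272.62046419]
 [  0.         427.92011832 207.64453917]
 [  0.           0.           1.        ]] [[-0.99573183 -0.09078781 -0.01660385  0.60890005]
 [-0.05963578  0.77020051 -0.63500767  0.11365181]
 [ 0.07043925 -0.63130717 -0.77232737  0.83959747]
 [ 0.          0.          0.          1.        ]]
[[325.1922621    0.         272.0945368 ]
 [  0.         325.1922621  205.71855834]
 [  0.           0.           1.        ]] [[ 4.87769048e-04 -9.45910793e-01 -3.24426468e-01  8.45744052e-02]
 [ 9.99999820e-01  5.74788707e-04 -1.72396174e-04 -9.46771540e-04]
 [ 3.49548072e-04 -3.24426325e-01  9.45910904e-01  1.95330325e-02]
 [ 0.00000000e+00  0.00000000e+00  0.00000000e+00  1.00000000e+00]]
```

View pics/scene.png

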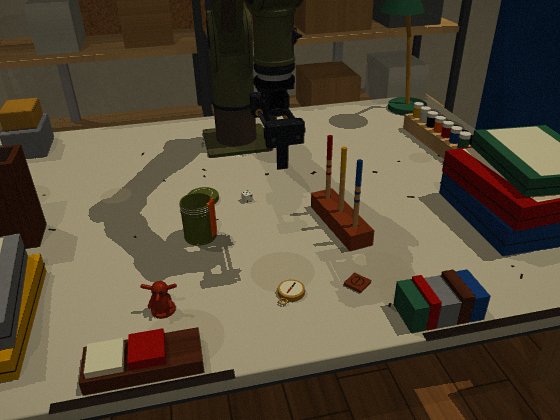

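View pics/side.png

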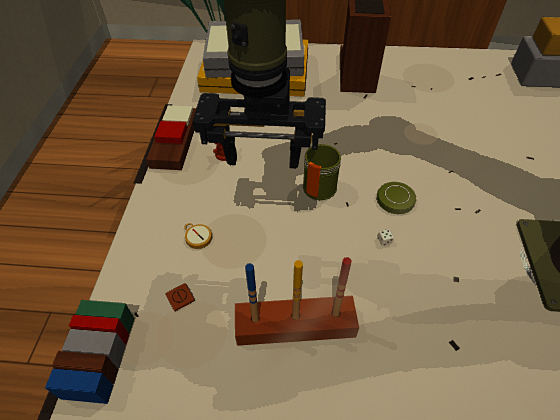

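View pics/wrist.png

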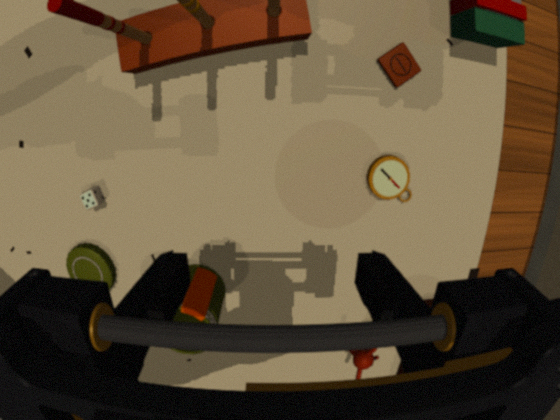

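```bash
python3 - <<'E'
import cv2,numpy as np
S={n:cv2.imread(f"pics/{n}.png") for n in("scene","side")}
def t(n,x,y):
    c=cv2.resize(S[n][y:y+75,x:x+100],None,fx=4,fy=4,interpolation=cv2.INTER_CUBIC)
    c=np.clip(c*1.6,0,255).astype(np.uint8)
    for i in range(0,100,10):
        cv2.line(c,(i*4,0),(i*4,6 if i%50 else 14),(255,255,255),1);cv2.putText(c,str(x+i),(i*4,24),0,.35,(255,255,0),1)
        if i<75: cv2.line(c,(0,i*4),(6,i*4),(255,255,255),1);cv2.putText(c,str(y+i),(8,i*4+4),0,.35,(0,255,255),1)
    return c
cv2.imwrite("pics/crop1.png",np.vstack([np.hstack([t("scene",150,175),t("side",270,137)]),np.hstack([t("scene",290,130),t("side",290,255)])]))
E
```

```text
(no output)
```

View pics/crop1.png

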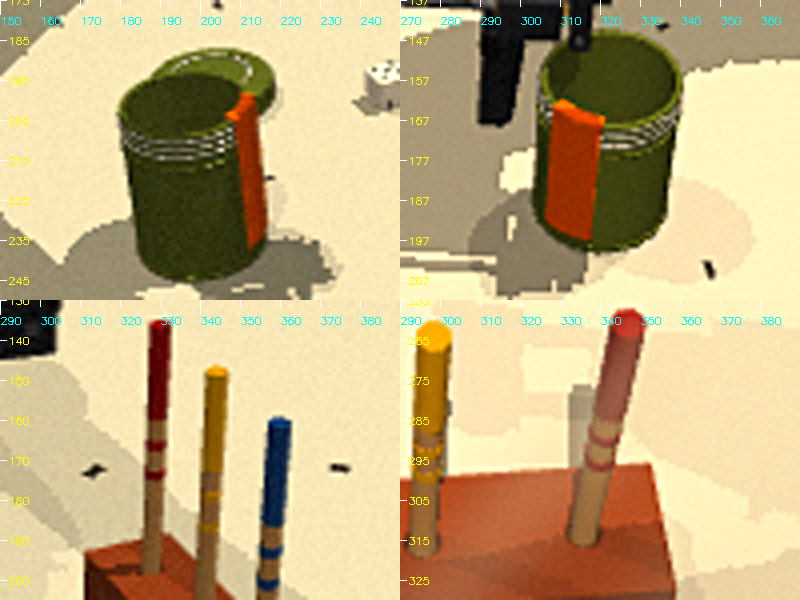

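```bash
cat > h.py <<'E'
import numpy as np
from scipy.optimize import least_squares
C={n:np.load(n+".npz") for n in("scene","side")}
def proj(n,P):
    p=np.atleast_2d(P)@C[n]["T"][:3,:3].T+C[n]["T"][:3,3]; q=p@C[n]["K"].T; return q[:,:2]/q[:,2:]
def onplane(n,uv,z):
    T=C[n]["T"];R=T[:3,:3];c=-R.T@T[:3,3];d=R.T@np.linalg.inv(C[n]["K"])@[*uv,1];return (c+d*(z-c[2])/d[2]).round(4)
E
python3 - <<'E'
from h import *
for l,n,uv,z in [("red top","scene",(329.5,136),.207),("red top","side",(347,258.5),.207),("red base","scene",(328,199),.042),("red base","side",(335.5,315),.042),("yel base","side",(296,318),.042),("yel top","side",(298.5,263.5),.207),("blue top","side",(250.5,266.5),.207),("blue base","side",(255,320.5),.042),("tab","side",(315,163.5),.1),("tab","scene",(211.5,199),.1)]: print(l,n,onplane(n,uv,z))
a=np.linspace(0,2*np.pi,361)
ring=lambda x,y,z:np.c_[x+.038*np.cos(a),y+.038*np.sin(a),z+0*a]
def f(v):
    s=proj("side",ring(*v,.1));sb=proj("side",ring(*v,0));c=proj("scene",ring(*v,.1));cb=proj("scene",ring(*v,0))
    return [s[:,0].min()-304.5,s[:,0].max()-340.7,s[:,1].min()-144.3,sb[:,1].max()-199.7,c[:,0].min()-179.5,c[:,1].min()-193,cb[:,1].max()-245]
r=least_squares(f,[.6,.2]);print(r.x,np.round(r.fun,1))
# goblin base
print("gob",onplane("scene",(161,308),0.0),onplane("side",(222,155),.02))
E
```

```text
red top scene [0.488  0.1585 0.207 ]
red top side [0.4864 0.1558 0.207 ]
red base scene [0.4987 0.1573 0.042 ]
red base side [0.487  0.1649 0.042 ]
yel base side [0.5544 0.1761 0.042 ]
yel top side [0.5554 0.1698 0.207 ]
blue top side [0.6233 0.1803 0.207 ]
blue base side [0.6241 0.1865 0.042 ]
tab side [ 0.5343 -0.143   0.1   ]
tab scene [ 0.5232 -0.1316  0.1   ]
[ 0.51942544 -0.16665227] [-0.1 -0.2 -0.5  0.6 -0.2 -1.1  0.4]
gob [ 0.7501 -0.2667  0.    ] [ 0.7547 -0.2366  0.02  ]
```

Request:
play_rows(rows=[[[0.08,-0.07,-0.04,0,0,0.25],[0.16,-0.14,-0.06,0,0,0.5],[0.24,-0.21,-0.08,0,0,0.75],[0.314,-0.276,-0.08,0,0,1],[0.314,-0.276,-0.08,0,0,1],[0.314,-0.276,-0.08,0,0,1],[0.314,-0.276,-0.08,0,0,1]]], claw=0, squeeze=25)

```text
clock: 0.73
tool_pos: [0.4851, 0.1599, 0.4451]
eef_rot: [0.858, 0.513, 0.0, -0.001]
contact_force: [0.6, -1.6, 0.7]
opening: 0.998
finger_force: 0.0
```

Request:
play_rows(rows=[[[0,0,0,0,0,0.25],[0,0,0,0,0,0.5],[0,0,0,0,0,0.75],[0,0,0,0,0,1],[0,0,0,0,0,1]]])

```text
clock: 1.15
tool_pos: [0.4881, 0.1555, 0.4444]
eef_rot: [0.96, 0.279, 0.0, 0.001]
contact_force: [-0.7, 0.7, -0.5]
opening: 0.999
finger_force: 0.0
```

Request:
play_rows(rows=[[[0,0,0,0,0,0.25],[0,0,0,0,0,0.5],[0,0,0,0,0,0.8],[0,0,0,0,0,0.8],[0,0,0,0,0,0.8]]])

```text
clock: 1.57
tool_pos: [0.4875, 0.1563, 0.4445]
eef_rot: [0.996, 0.087, 0.0, 0.0]
contact_force: [0.6, 0.0, 0.2]
opening: 1.001
finger_force: 0.0
```

```bash
cat >> h.py <<'E'
from scipy.spatial.transform import Rotation as Ro
def fray(uv,d,s):
    """world ray (origin, dir) of a wrist pixel"""
    K=d["camera_matrix"];x=(uv[0]-K[0,2])/K[0,0];y=(uv[1]-K[1,2])/K[1,1];r=np.hypot(x,y)
    v=np.array([x*np.sin(r)/r,y*np.sin(r)/r,np.cos(r)]);M=d["mount"];Q=Ro.from_quat(s["eef_rot"]).as_matrix()
    return Q@M[:3,3]+s["tool_pos"],Q@M[:3,:3]@v
def wplane(uv,d,s,z):
    o,v=fray(uv,d,s);return (o+v*(z-o[2])/v[2]).round(4)
E
python3 - <<'E'
from plant import *
from h import *
import cv2,pickle
s=get_state();d=snapshot("wrist");pickle.dump((s,d),open("w2.pkl","wb"));print(s["tool_pos"],s["q"],Ro.from_quat(s["eef_rot"]).as_matrix().round(3),s["clock"])
p=np.clip(cv2.resize(d["pixels"],(800,600))*1.3,0,255).astype(np.uint8)
for i in range(0,560,40): cv2.putText(p,str(i),(int(i/.7),10),0,.4,(255,255,0),1)
for i in range(0,420,40): cv2.putText(p,str(i),(0,int(i/.7)),0,.4,(0,255,255),1)
cv2.imwrite("pics/w2.png",p)
# tab angle model
for t in range(50,95,5):
    P=[[.5194+.038*np.cos(np.radians(t)+e),-.1667+.038*np.sin(np.radians(t)+e),z] for z in(.1,.02) for e in(-.377,.377)]
    print(t,proj("side",P).round(0).tolist(),proj("scene",P).round(0).tolist())
E
```

```text
[0.48751836 0.15627943 0.44449608] [-0.5417195   0.4950427   0.2197457   1.86466785 -0.14391214  0.7974322
 -1.64390745] [[ 0.985  0.173  0.   ]
 [ 0.173 -0.985 -0.001]
 [-0.     0.001 -1.   ]] 1.5667
50 [[306.0, 161.0], [316.0, 168.0], [305.0, 187.0], [314.0, 193.0]] [[205.0, 207.0], [212.0, 201.0], [209.0, 236.0], [215.0, 230.0]]
55 [[307.0, 162.0], [318.0, 168.0], [305.0, 188.0], [315.0, 194.0]] [[207.0, 206.0], [213.0, 200.0], [210.0, 235.0], [216.0, 229.0]]
60 [[308.0, 163.0], [319.0, 168.0], [306.0, 189.0], [317.0, 194.0]] [[208.0, 205.0], [213.0, 199.0], [211.0, 235.0], [216.0, 228.0]]
65 [[309.0, 164.0], [321.0, 169.0], [307.0, 190.0], [318.0, 194.0]] [[209.0, 205.0], [213.0, 199.0], [212.0, 234.0], [216.0, 227.0]]
70 [[310.0, 165.0], [323.0, 169.0], [308.0, 191.0], [320.0, 194.0]] [[210.0, 204.0], [213.0, 198.0], [213.0, 233.0], [216.0, 227.0]]
75 [[311.0, 166.0], [324.0, 169.0], [309.0, 191.0], [321.0, 194.0]] [[210.0, 203.0], [212.0, 197.0], [214.0, 233.0], [215.0, 226.0]]
80 [[312.0, 166.0], [326.0, 169.0], [310.0, 192.0], [323.0, 194.0]] [[211.0, 203.0], [212.0, 196.0], [214.0, 232.0], [215.0, 225.0]]
85 [[314.0, 167.0], [327.0, 169.0], [312.0, 193.0], [324.0, 194.0]] [[212.0, 202.0], [211.0, 196.0], [215.0, 231.0], [214.0, 224.0]]
90 [[315.0, 167.0], [329.0, 168.0], [313.0, 193.0], [326.0, 194.0]] [[212.0, 201.0], [211.0, 195.0], [215.0, 230.0], [214.0, 224.0]]
```

View pics/w2.png

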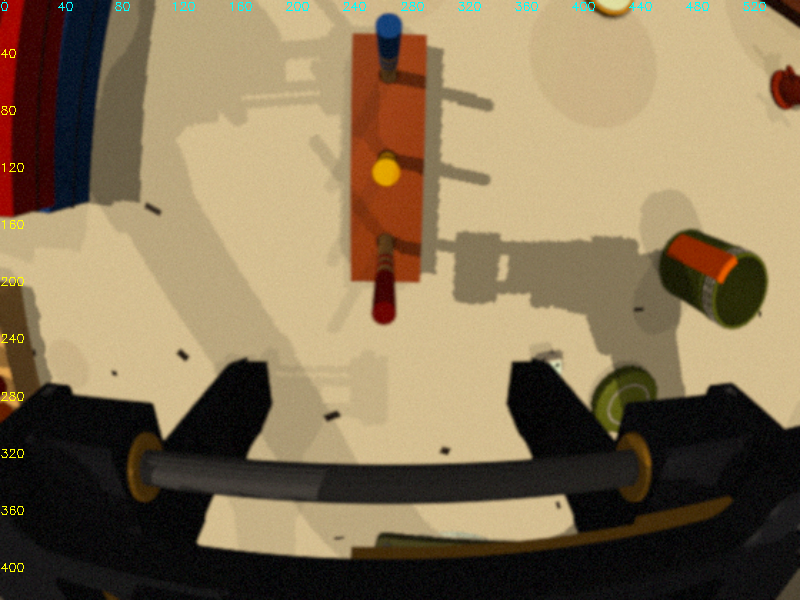

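```bash
python3 - <<'E'
from h import *
import pickle
s,d=pickle.load(open("w2.pkl","rb"))
for uv,z in [((268.8,218.5),.207),((270,120),.207),((272,19),.207),((269.5,166),.042),((516,200),.1),((499,182),.1)]: 
    p=wplane(uv,d,s,z);Q=Ro.from_quat(s["eef_rot"]).as_matrix();print(uv,p,"tool",(Q.T@(p-s["tool_pos"])).round(4))
E
```

```text
(268.8, 218.5) [0.4864 0.1582 0.207 ] tool [-0.0008 -0.0023  0.2375]
(270, 120) [0.5554 0.1693 0.207 ] tool [ 0.0691 -0.0013  0.2375]
(272, 19) [0.6234 0.18   0.207 ] tool [ 1.380e-01 -1.000e-04  2.375e-01]
(269.5, 166) [0.4898 0.1593 0.042 ] tool [ 0.0028 -0.003   0.4025]
(516, 200) [ 0.523  -0.1611  0.1   ] tool [-0.0199  0.3184  0.3448]
(499, 182) [ 0.5393 -0.12    0.1   ] tool [0.0033 0.2807 0.3448]
```

Request:
play_rows(rows=[[[-0.002,-0.004,0.05,0,0,0],[-0.002,-0.004,0.1,0,0,0],[-0.002,-0.004,0.15,0,0,0],[-0.002,-0.004,0.2,0,0,0],[-0.002,-0.004,0.25,0,0,0],[-0.002,-0.004,0.25,0,0,0],[-0.002,-0.004,0.25,0,0,0]]])

```text
clock: 2.2
tool_pos: [0.4857, 0.1584, 0.3191]
eef_rot: [0.996, 0.086, -0.001, 0.0]
contact_force: [0.1, -0.5, 0.2]
opening: 1.0
finger_force: 0.0
```

Request:
play_rows(rows=[[[0,0,0,0,0,0],[0,0,0,0,0,0],[0,0,0,0,0,0],[0,0,0,0,0,0],[0,0,0,0,0,0],[0,0,0,0,0,0],[0,0,0,0,0,0],[0,0,0,0,0,0],[0,0,0,0,0,0],[0,0,0,0,0,0],[0,0,0,0,0,0],[0,0,0,0,0,0]]], claw=1, squeeze=20)

```text
clock: 3.2
tool_pos: [0.4857, 0.1588, 0.3197]
eef_rot: [0.996, 0.085, -0.0, 0.0]
contact_force: [-0.7, 1.0, -0.3]
opening: 0.135
finger_force: 20.0
```

Request:
play_rows(rows=[[[0,0,-0.03,0,0,0],[0,0,-0.08,0,0,0],[0,0,-0.13,0,0,0],[0,0,-0.19,0,0,0],[0,0,-0.25,0,0,0],[0,0,-0.28,0,0,0],[0,0,-0.28,0,0,0]]])

```text
clock: 3.78
tool_pos: [0.4866, 0.1588, 0.463]
eef_rot: [0.996, 0.085, 0.004, -0.001]
contact_force: [0.6, -0.0, -0.2]
opening: 0.128
finger_force: 20.0
```

```bash
python3 - <<'E'
from plant import *
from h import *
s=get_state();Q=Ro.from_quat(s["eef_rot"]).as_matrix()
print(s["tool_pos"],s["finger_force"],s["opening"],s["q"].round(2))
t=np.radians(65);f=np.array([.520-.01*np.cos(t),-.165-.01*np.sin(t),s["tool_pos"][2]])
print((Q.T@(f-s["tool_pos"])/.5).round(3)); print(np.degrees(np.arctan2(Q[1,0],Q[0,0])))
E
```

```text
[0.48655468 0.15884453 0.46301654] 19.9997428804636 0.1275205073868263 [-0.56  0.47  0.23  1.84 -0.14  0.84 -1.65]
[-0.055  0.666 -0.001]
9.775503632507036
```

Request:
play_rows(rows=[[[-0.003,0.04,0,0,0,-0.05],[-0.008,0.1,0,0,0,-0.15],[-0.014,0.17,0,0,0,-0.25],[-0.02,0.24,0,0,0,-0.4],[-0.026,0.31,0,0,0,-0.5],[-0.032,0.38,0,0,0,-0.6],[-0.038,0.45,0,0,0,-0.7],[-0.043,0.52,0,0,0,-0.8],[-0.048,0.58,0,0,0,-0.9],[-0.052,0.63,0,0,0,-1],[-0.055,0.66,0,0,0,-1],[-0.055,0.666,0,0,0,-1],[-0.055,0.666,0,0,0,-1]]])

```text
clock: 4.87
tool_pos: [0.5148, -0.1747, 0.4585]
eef_rot: [0.945, 0.328, -0.001, -0.001]
contact_force: [-0.0, 0.1, -1.1]
opening: 0.131
finger_force: 20.0
```

Request:
play_rows(rows=[[[0,0,0,0,0,-0.2],[0,0,0,0,0,-0.4],[0,0,0,0,0,-0.6],[0,0,0,0,0,-0.8],[0,0,0,0,0,-0.92],[0,0,0,0,0,-0.92],[0,0,0,0,0,-0.92],[0,0,0,0,0,-0.92]]])

```text
clock: 5.53
tool_pos: [0.5152, -0.1729, 0.4595]
eef_rot: [0.844, 0.536, -0.0, -0.0]
contact_force: [0.6, -0.4, -0.4]
opening: 0.128
finger_force: 20.0
```

```bash
python3 - <<'E'
from plant import *
from h import *
import cv2,pickle
s=get_state();d=snapshot("wrist");e=snapshot("side");g=snapshot("scene");pickle.dump((s,d),open("w3.pkl","wb"));Q=Ro.from_quat(s["eef_rot"]).as_matrix();print(s["tool_pos"],s["q"].round(2),Q.round(3),s["finger_force"],s["clock"])
cv2.imwrite("pics/side3.png",e["pixels"]);cv2.imwrite("pics/scene3.png",g["pixels"])
def t(im,x,y,f,w=400,h=300):
    c=cv2.resize(im[y:y+int(h/f),x:x+int(w/f)],(w,h),interpolation=cv2.INTER_CUBIC);c=np.clip(c*1.6,0,255).astype(np.uint8)
    for i in range(0,int(w/f),10): cv2.putText(c,str(x+i),(int(i*f),10),0,.33,(255,255,0),1)
    for i in range(0,int(h/f),10): cv2.putText(c,str(y+i),(0,int(i*f)),0,.33,(0,0,255),1)
    return c
W=d["pixels"]
cv2.imwrite("pics/c3.png",np.vstack([np.hstack([t(W,150,60,1.82),t(e["pixels"],255,65,2.5)]),np.hstack([t(g["pixels"],120,140,2.9),t(W,200,100,2.9)])]))
E
```

```text
[ 0.51524043 -0.17290054  0.4594601 ] [ 0.27  0.51 -0.06  1.75  0.03  0.89 -0.24] [[ 0.426  0.905 -0.   ]
 [ 0.905 -0.426  0.001]
 [ 0.    -0.001 -1.   ]] 19.999696807935834 5.5333
```

View pics/c3.png

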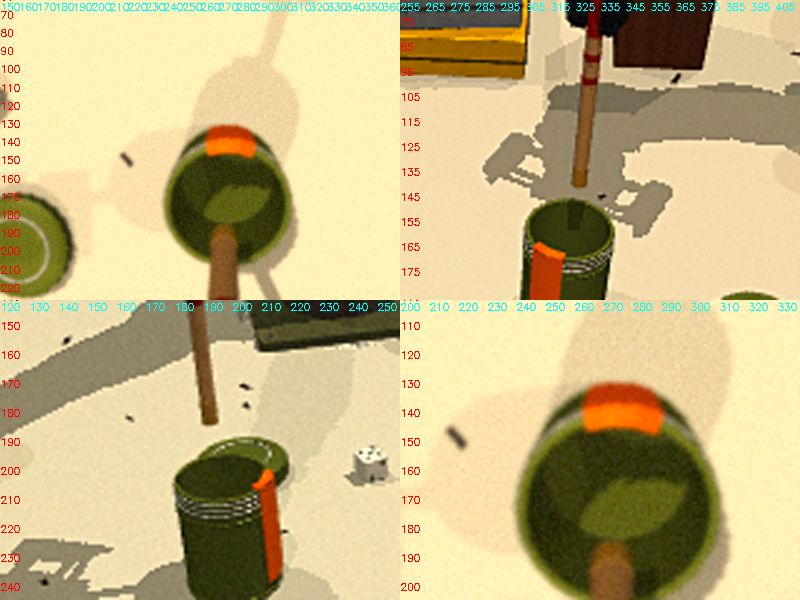

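```bash
python3 - <<'E'
from h import *
import pickle
s,d=pickle.load(open("w3.pkl","rb"));Q=Ro.from_quat(s["eef_rot"]).as_matrix()
for l,uv,z in [("rimL",(240.3,172),.1),("rimR",(310,172),.1),("rimfar",(275,139),.1),("rimnear",(275,204),.1),("tab",(276.6,140),.1),("foot",(273,187),.147)]:
    p=wplane(uv,d,s,z);print(l,p,"tool",(Q.T@(p-s["tool_pos"])).round(4))
for n,uv in (("side",(326.5,138.5)),("scene",(192,183))): print(n,onplane(n,uv,.147))
print(proj("side",[s["tool_pos"]*[1,1,0]+[0,0,.147]]),proj("scene",[s["tool_pos"]*[1,1,0]+[0,0,.147]]))
E
```

```text
rimL [ 0.4859 -0.1525  0.1   ] tool [ 0.0058 -0.035   0.3595]
rimR [ 0.5537 -0.1843  0.1   ] tool [0.0059 0.0399 0.3594]
rimfar [ 0.5347 -0.1362  0.1   ] tool [0.0413 0.0022 0.3595]
rimnear [ 0.5043 -0.2012  0.1   ] tool [-0.0304  0.0024  0.3594]
tab [ 0.5358 -0.1379  0.1   ] tool [0.0403 0.004  0.3595]
foot [ 0.5161 -0.1707  0.147 ] tool [2.200e-03 1.000e-04 3.125e-01]
side [ 0.5146 -0.1688  0.147 ]
scene [ 0.5222 -0.1709  0.147 ]
[[326.19702893 137.14097042]] [[190.84760438 181.65694876]]
```

Request:
play_rows(rows=[[[-0.008,0.004,0,0,0,0],[-0.008,0.004,0.02,0,0,0],[-0.008,0.004,0.06,0,0,0],[-0.008,0.004,0.1,0,0,0],[-0.008,0.004,0.14,0,0,0],[-0.008,0.004,0.18,0,0,0],[-0.008,0.004,0.22,0,0,0],[-0.008,0.004,0.244,0,0,0],[-0.008,0.004,0.244,0,0,0],[-0.008,0.004,0.244,0,0,0]]])

```text
clock: 6.52
tool_pos: [0.5153, -0.1787, 0.3375]
eef_rot: [0.844, 0.536, -0.0, -0.0]
contact_force: [-0.1, 0.4, -0.6]
opening: 0.127
finger_force: 20.0
```

```bash
python3 - <<'E'
from h import *
# tilt about foot: tool y axis by -a, foot at tool z=.312 ; extra drop dz
for a in (.1,.2,.3,.35):
    R=Ro.from_rotvec([0,-a,0]).as_matrix();f=np.array([0,0,.312]);print(a/.5,((f-R@f)/.5).round(3))
E
```

```text
0.2 [0.062 0.    0.003]
0.4 [0.124 0.    0.012]
0.6 [0.184 0.    0.028]
0.7 [0.214 0.    0.038]
```

Request:
play_rows(rows=[[[0.031,0,0.003,0,-0.1,0],[0.062,0,0.005,0,-0.2,0],[0.093,0,0.01,0,-0.3,0],[0.124,0,0.018,0,-0.4,0],[0.155,0,0.028,0,-0.5,0],[0.184,0,0.04,0,-0.6,0],[0.184,0,0.048,0,-0.6,0],[0.184,0,0.048,0,-0.6,0],[0.184,0,0.048,0,-0.6,0],[0.184,0,0.048,0,-0.6,0]]])

```text
clock: 7.35
tool_pos: [0.554, -0.0973, 0.3146]
eef_rot: [0.836, 0.528, -0.126, 0.08]
contact_force: [-0.1, -0.7, -0.7]
opening: 0.129
finger_force: 20.0
```

```bash
python3 - <<'E'
from plant import *
from h import *
import cv2
s=get_state();Q=Ro.from_quat(s["eef_rot"]).as_matrix();print(s["tool_pos"],s["contact_force"],s["finger_force"],"foot",s["tool_pos"]+Q@[0,0,.312],s["clock"])
e=snapshot("side")["pixels"];g=snapshot("scene")["pixels"]
t=lambda im,x,y:np.clip(cv2.resize(im[y:y+150,x:x+100],(400,600),interpolation=cv2.INTER_CUBIC)*1.6,0,255).astype(np.uint8)
cv2.imwrite("pics/c4.png",np.hstack([t(e,270,70),t(g,150,110)]))
E
```

```text
[ 0.55395519 -0.09726065  0.31460685] [-0.09448092 -0.73536524 -0.7431745 ] 19.999672500416636 foot [ 0.51473597 -0.18064111  0.01652372] 7.35
```

View pics/c4.png

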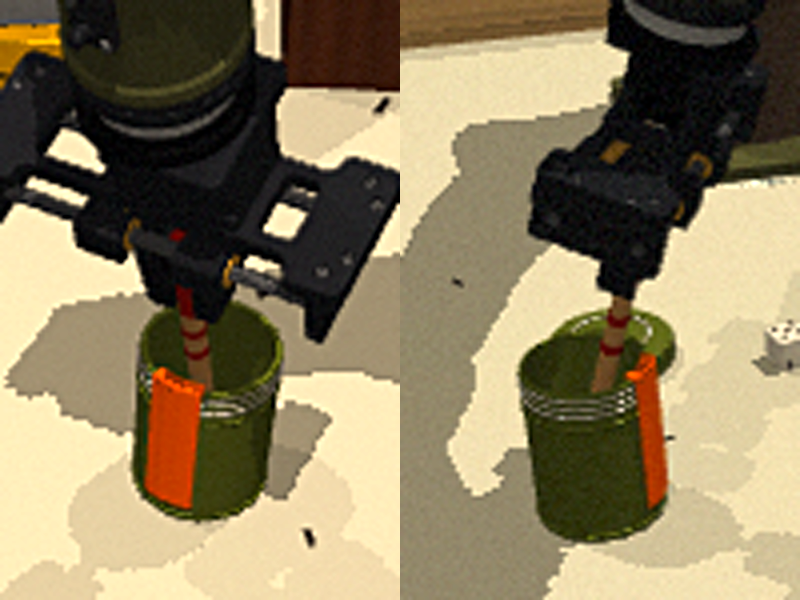

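Request:
play_rows(rows=[[[0.002,0,0.006,0,0,0],[0.003,0,0.011,0,0,0],[0.003,0,0.011,0,0,0],[0.003,0,0.011,0,0,0]]])

```text
clock: 7.78
tool_pos: [0.5546, -0.0958, 0.3083]
eef_rot: [0.835, 0.53, -0.126, 0.08]
contact_force: [0.7, 0.5, 3.5]
opening: 0.129
finger_force: 20.0
```

Request:
play_rows(rows=[[[0,0,0,0,0,0],[0,0,0,0,0,0],[0,0,0,0,0,0],[0,0,0,0,0,0],[0,0,0,0,0,0],[0,0,0,0,0,0],[0,0,0,0,0,0],[0,0,0,0,0,0]]], claw=0.3)

```text
clock: 8.45
tool_pos: [0.5544, -0.0954, 0.308]
eef_rot: [0.835, 0.53, -0.126, 0.08]
contact_force: [-0.4, -0.8, 0.3]
opening: 0.689
finger_force: 0.0
```

```bash
python3 - <<'E'
from plant import *
from h import *
import cv2
s=get_state();print(s["tool_pos"],s["contact_force"],s["finger_force"],s["opening"],s["clock"])
e=snapshot("side")["pixels"];g=snapshot("scene")["pixels"]
t=lambda im,x,y:np.clip(cv2.resize(im[y:y+150,x:x+100],(400,600),interpolation=cv2.INTER_CUBIC)*1.6,0,255).astype(np.uint8)
cv2.imwrite("pics/c5.png",np.hstack([t(e,270,70),t(g,150,110)]))
E
```

```text
[ 0.55438777 -0.09542528  0.30800962] [-0.3713622  -0.84420958  0.28150642] 0.0 0.6889765152801167 8.45
```

View pics/c5.png

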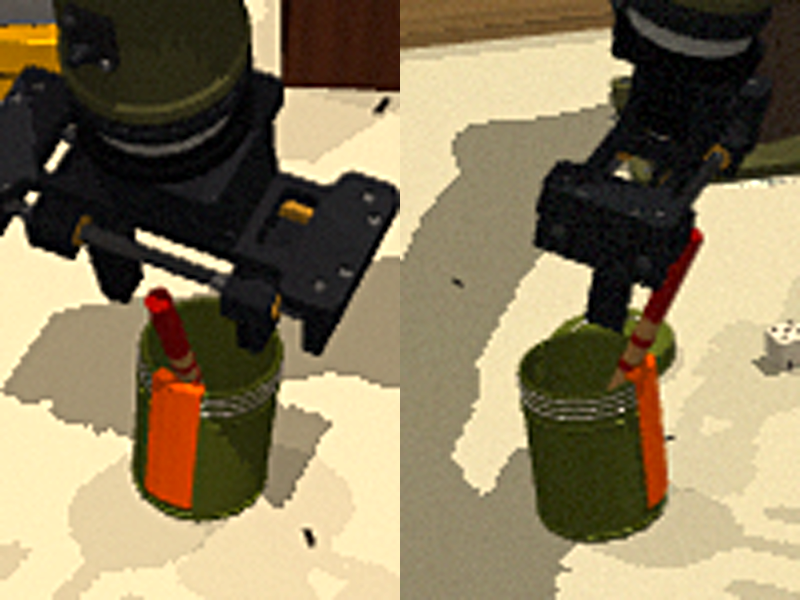

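Request:
play_rows(rows=[[[-0.008,0,-0.025,0,0,0],[-0.02,0,-0.06,0,0,0],[-0.04,0,-0.12,0,0,0],[-0.06,0,-0.18,0,0,0],[-0.08,0,-0.24,0,0,0],[-0.09,0,-0.28,0,0,0],[-0.09,0,-0.28,0,0,0],[-0.09,0,-0.28,0,0,0],[-0.09,0,-0.28,0,0,0]]])

```text
clock: 9.3
tool_pos: [0.5533, -0.0967, 0.4542]
eef_rot: [0.835, 0.53, -0.127, 0.079]
contact_force: [-0.0, 0.8, 0.0]
opening: 0.701
finger_force: 0.0
```

```bash
python3 - <<'E'
from plant import *
from h import *
import cv2
s=get_state();print(s["tool_pos"],s["contact_force"],s["clock"])
e=snapshot("side")["pixels"];g=snapshot("scene")["pixels"]
t=lambda im,x,y:np.clip(cv2.resize(im[y:y+150,x:x+100],(400,600),interpolation=cv2.INTER_CUBIC)*1.6,0,255).astype(np.uint8)
cv2.imwrite("pics/c6.png",np.hstack([t(e,270,70),t(g,150,110)]))
E
```

```text
[ 0.55327075 -0.09669864  0.45415679] [-0.01117976  0.80509819  0.00911841] 9.3
```

View pics/c6.png

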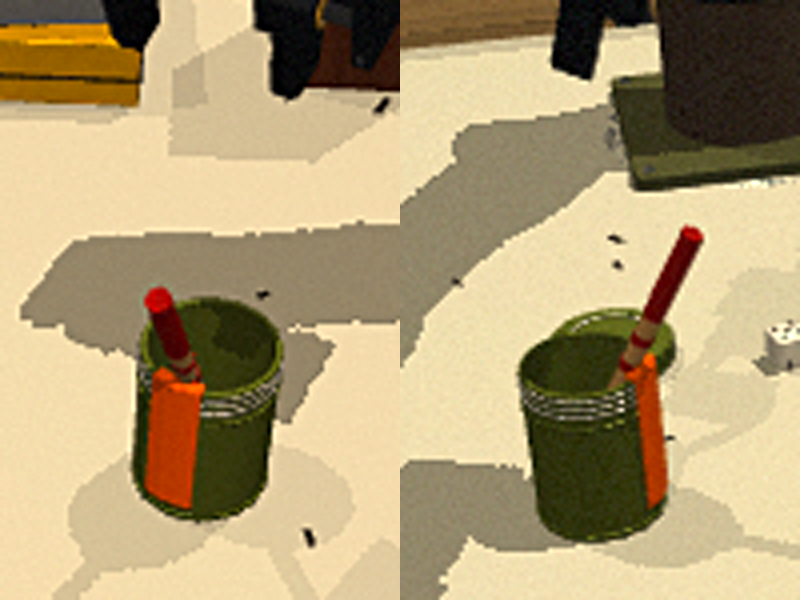

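```bash
python3 - <<'E'
from plant import *
from h import *
m={"side":[(309.2,145),(318.5,163.5)],"scene":[(322.6,168.7),(307,201)]}
c=np.array([.520,-.165]);u=np.array([np.cos(np.radians(66)),np.sin(np.radians(66))])
P=[]
for i in (0,1):
    r=least_squares(lambda p:np.r_[proj("side",[p])[0]-m["side"][i],proj("scene",[p])[0]-m["scene"][i]],[.53,-.1,.15]);p=r.x
    print(p.round(3),r.fun.round(1),"along",(p[:2]-c)@u,"side",(p[:2]-c)@[-u[1],u[0]])
E
```

```text
[0.573 0.038 0.252] [-16.5  29.5 -34.7 -30.4] along 0.20686993304829085 side 0.03439959164858424
[0.559 0.005 0.169] [-17.9  30.8 -34.7 -28.9] along 0.17132900841225646 side 0.03329265808197926
```

```bash
python3 - <<'E'
from plant import *
from h import *
m={"side":[(309.2,144.5),(317.5,163.5)],"scene":[(222.8,168.5),(206.5,201.5)]}
c=np.array([.520,-.165]);u=np.array([np.cos(np.radians(66)),np.sin(np.radians(66))])
Q=[]
for i in (0,1):
    r=least_squares(lambda p:np.r_[proj("side",[p])[0]-m["side"][i],proj("scene",[p])[0]-m["scene"][i]],[.53,-.1,.15]);p=r.x;Q.append(p)
    print(p.round(3),r.fun.round(1),"along",(p[:2]-c)@u,"side",(p[:2]-c)@[-u[1],u[0]])
a=Q[0]-Q[1];a/=np.linalg.norm(a);mid=Q[0]-.1*a
print(mid,"tilt",np.degrees(np.arccos(a[2])),"along",(mid[:2]-c)@u,"side",(mid[:2]-c)@[-u[1],u[0]])
E
```

```text
[ 0.549 -0.102  0.188] [-0.1  0.2 -0.2 -0.2] along 0.06916977015114277 side -0.0013762518603412997
[ 0.529 -0.144  0.099] [-0.1  0.1 -0.1 -0.1] along 0.02289506505063611 side 9.030699280822101e-05
[ 0.52930711 -0.14388769  0.09934792] tilt 27.46477526221936 along 0.02307259433754886 side 8.468065446962085e-05
```

Lean 27°, the stick's middle 23 mm towards the tab and centred on it: all within the limits.

```bash
python3 -c "
from plant import *
print(finish_job())"
```

```text
the job is handed in; nothing more can be done
None
```

The red-banded stick is in the olive canister, released and leaning about 27° against the tab side of the rim. The canister is upright, the gripper never went near the goblin, and the job was handed in at about 9 s; no verdict was returned.

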